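# Change over the sauce bottles and the spice jars

### The arm

A 6-joint arm with a two-finger parallel gripper is mounted at the origin on a cart in front of the work surface, level with it; the furniture and walls round the work are solid. World frame = base frame: x ahead of the robot, y to its left, z up, the work surface at z = 0. Lengths are in m, angles in rad, forces in N, time in s.
With the tool pointing down it reaches from about 0.4 to 0.825 m from the base axis. Payload 7 kg.
Tool frame: the origin (TCP) lies at the centre of the arm's flange, where the gripper is bolted on; the fingertips stand 173 mm ahead of it and the grasp point (between the pads) lies 155 mm ahead of it; z points along the fingers, y is the line along which they close (so a half turn about z gives the same grasp; the last joint's range is limited). The gripper opens to 85 mm and grips with 20 to 120 N. Pads are 22 mm wide; open, the fingers measure 114 mm over their backs; the gripper's body (76 mm by 85 mm) begins 54 mm behind the grasp point. The pads swing forward as they close: fully open they stand 13 mm farther back than shut.
Start: joints at [1.422, 0.359, 0.012, 0, -1.224, -0.288], TCP at [0.286, 0.612, 0.405] pointing down, gripper open.
Joint ranges: [-3.07, 3.07], [-1.43, 2.12], [-1.02, 1.25], [-3.03, 1.67], [-3.05, -0], [-3.03, 3.03]. Speed limits (rad/s): [2.39, 2.39, 3.01, 3.14, 3.14, 3.14].

### API

Orientations are given as a unit quaternion [x, y, z, w].
In Python, from plant import bot, snapshot gives the robot as it stands. The module is installed in compiled form; this text tells all that it offers.
- The arm moves only by the tool carry_out, never from a script. Its argument "moves" is a list of rows, each a list of 3 entries, a list of its own where there are three numbers: the shift along the tool's x, y, z in m, then the turn, a rotation vector about the tool's x, y, z in rad, then the opening in per cent of the stroke, from 0 (shut) to 100 (fully open). In form: [[[tx, ty, tz], [ax, ay, az], jaw], ...]. A call has 1 to 12 rows; each row shifts and turns the commanded pose from where the row before left it, along the tool's axes as they then stand; what a row does not reach is not made up. A row lasts 1/8 s, in which the tool goes at most 62.5 mm and 10.7 degrees, less where a joint would pass 70% of its speed; a pose out of reach is approached as far as the arm can. A call is refused whole if a number of a shift passes 0.0625 or a number of a turn 0.188, either way. A call with a gripper value outside its range is refused whole. The fingers move at their own pace and stop on an object; "grip_force" is the grip in N (left out, the last holds). Time passes only in rows, so rows that do not move let the fingers close. It gives the time, the measured TCP pose, the force, the opening and the grip force at its end, in the units of the state.
- bot.state(): the state, without advancing time (a new reading comes with each control period).
- snapshot(name): name is "scene" or "top" or "wrist"; returns a dict with "frame" (400x640x3 uint8, red, green, blue), "z_map" (400x640 float32, m along the optical axis (not along the pixel's ray), 0 where there is no reading), "mtx" (3x3 intrinsics, pixels), "R" (3x3) and "t" (3): a world point X has camera coordinates R X + t. Camera axes: x right, y down, z forward; pixel columns grow to the right and rows downward; lengths in m; the calibration is good to about 2 mm. A picture is of the moment at which its call begins.
- bot.job_done(): hands the job in; it is judged then, once.
The state is a dict: "t": time; "q": joint angles; "qd": joint speeds; "joint_torque": joint torques, N m; "position": TCP position; "tcp_rot": TCP orientation; "contact_force": force on the tool from outside, world axes, zero at the start; "torque": the same for the moment, N m; "width": finger opening in m; "gripper_force": force on a finger pad.
Only numpy, scipy, OpenCV 4.12 (cv2) and the standard library are available. Lean on these libraries where they do the work, as an engineer would, in place of code of your own. Each camera call takes 0.05 s, during which the arm holds its last target. There are 200 camera calls.

### The job

The two tall sauce bottles have been left in the low tray and the two short jars in the two-deck bottle stand; change them over so that the bottles stand in the stand, where the upper deck keeps them from toppling, and the jars in the low tray, the fat one of each pair in the wide well and the slim one in the narrow well. Put a thing down on a free spot of the worktop when you need its well empty; at the end all four stand upright, fully down in their wells. Do not tip any of them over, and leave the mug where it is.

Things in the scene. Friction and masses are not known exactly. Their poses are not given: they have to be found in the camera images.
- bottle_1: The fatter sauce bottle: glass, paper label, yellow cap, 201 mm tall. Origin: centre of its underside; z up along it. 60 mm in diameter up to 102 mm; above that it feels to the gripper like a plain cone, about 44 mm wide at 150 mm; held there it may swing a little. 0.4 kg. Starts in the wide well of the low tray (point tray_wide); belongs in stand_wide.
- bottle_2: The slimmer sauce bottle: glass, green and red label, yellow cap, 184 mm tall. Origin: centre of its underside; z up along it. 48 mm in diameter up to 90 mm; above that it feels to the gripper like a plain cone, about 34 mm wide at 140 mm; held there it may swing a little. 0.26 kg. Starts in the narrow well of the low tray (point tray_slim); belongs in stand_slim.
- jar_1: The fat short jar: 61 mm in diameter, 86 mm tall, black lid (the top 11 mm, fixed on). Origin: centre of its underside; z up. 0.3 kg. Starts in the wide well of the two-deck stand (point stand_wide); belongs in tray_wide.
- spice_jar_2: The slim spice jar: 44 mm in diameter, 105 mm tall, dark cap (the top 20 mm, fixed on). Origin: centre of its underside; z up. 0.11 kg. Starts in the narrow well of the two-deck stand (point stand_slim); belongs in tray_slim.
- stand_wide (a point): Centre of the floor of the wide well in the two-deck bottle stand. The stand is fixed, wooden, 220 mm long (y of this point), 100 mm wide (x): a base board 14 mm high (this point) and, on four pillars, an upper deck whose top is 34 mm above this point, with a 74 mm hole. z up; the narrow well lies 110 mm away along -y.
- stand_slim (a point): Centre of the floor of the narrow well in the two-deck bottle stand, 14 mm above the worktop. Hole in the upper deck 57 mm in diameter; deck top 34 mm above this point. Axes as stand_wide, which lies 110 mm from here along +y.
- tray_wide (a point): Centre of the floor of the wide well in the low jar tray. The tray is fixed, a wooden board 220 mm long (y of this point), 100 mm wide (x), 24 mm high, with two bored wells 14 mm deep; their floors (this point) are 10 mm above the worktop. This well is 74 mm in diameter. z up; the narrow well lies 110 mm away along +y.
- tray_slim (a point): Centre of the floor of the narrow well in the low jar tray: 57 mm in diameter, 14 mm deep, floor 10 mm above the worktop. Axes as tray_wide, which lies 110 mm from here along -y. Room: over the back of the worktop hangs a wall cabinet, its underside 0.62 m above the worktop, its door handles 0.59 m ahead of the robot base.
- mug_1: White dotted mug, loose, 82 mm in diameter with a handle (114 mm overall), 91 mm tall, standing behind the gap between stand and tray; leave it alone. Origin: centre of its underside. The bare worktop (z = 0) before it, in the gap of 120 mm or more between stand and tray, is free to put things down on.
Mind the look-alikes: they are no part of the job. Leave any purple look-alike of the bottle_2 alone.

How it is judged:
At the end, for the whole second after the job is handed in: Bottle_1 in stand_wide, bottle_2 in stand_slim, jar_1 in tray_wide and spice_jar_2 in tray_slim, each within 12 mm of the well's centre, within 6 mm of its floor, within 7 degrees of upright, at rest and released (horizontal distance between bottle_1 and stand_wide below 0.012 m and z of bottle_1 in the frame of stand_wide below 0.006 m and angle between each of bottle_1, bottle_2, jar_1, spice_jar_2's own z axis and vertical below 0.12 rad and linear speed of each of bottle_1, bottle_2, jar_1, spice_jar_2 below 0.03 m/s and horizontal distance between bottle_2 and stand_slim below 0.012 m and z of bottle_2 in the frame of stand_slim below 0.006 m and horizontal distance between jar_1 and tray_wide below 0.012 m and z of jar_1 in the frame of tray_wide below 0.006 m and horizontal distance between spice_jar_2 and tray_slim below 0.012 m and z of spice_jar_2 in the frame of tray_slim below 0.006 m); the robot touches nothing.
It fails at once if one of the bottles or jars is tipped over (angle between any of bottle_1, bottle_2, jar_1, spice_jar_2's own z axis and vertical above 0.7 rad).
It fails at once if the mug is pushed more than 30 mm or tipped (distance of mug_1 from where it was at the start of the episode above 0.03 m or angle between mug_1's own z axis and vertical above 0.4 rad).
It also fails if it takes over 144 s, if anything falls off the work surface, if the arm or the gripper's body presses on something with over 40 N, if the wrist force passes 120 N, or if a joint passes its speed limit or range.

## Working session

There is one attempt and no reset: what is moved stays moved. The work goes in short steps, Python scripts to look and compute and a tool call to move; the robot and the scene stay as the last step left them, time stands still between calls to the robot, and variables do not carry over. Pictures are saved under pics/ and viewed, at most 14 in all, crops included, and the job is handed in when it is done.

Besides the shell and the picture viewer there is one more tool, called after ">>>" as a command line: name --argument value ..., lists and objects as JSON in quotes. carry_out: Moves the arm, as the interface text tells. Its arguments: {"type":"object","properties":{"moves":{"type":"array"},"grip_force":{"type":"number"}},"required":["moves"]}

```bash
mkdir -p pics
cat > h.py <<'E'
import numpy as np, cv2
from plant import bot, snapshot
def snap(n,f):
    s=snapshot(n); cv2.imwrite(f'pics/{f}.png',s['frame'][:,:,::-1]); np.savez(f'pics/{f}.npz',**s); return s
def cloud(s):
    z=s['z_map']; v,u=np.mgrid[:z.shape[0],:z.shape[1]]
    K=s['mtx']; P=np.stack([(u-K[0,2])/K[0,0]*z,(v-K[1,2])/K[1,1]*z,z],-1)
    W=(P-s['t'])@s['R']; W[z==0]=np.nan; return W
E
python3 - <<'E'
from h import *
a=snap('top','top0');b=snap('scene','scene0')
print(bot.state())
for s in(a,b): print(s['mtx'],-s['R'].T@s['t'],s['R'])
E
```

```text
{'t': 0.1, 'q': array([ 1.42208171e+00,  3.59309933e-01,  1.11691860e-02, -3.05053570e-04,
       -1.22414112e+00, -2.88111349e-01]), 'qd': array([ 0.00152005, -0.00084733,  0.00377752, -0.00032397, -0.00102082,
       -0.00033432]), 'joint_torque': array([-1.05792911e-03, -5.84764230e+01,  2.94108188e+01,  6.95457861e+00,
       -3.15754281e-03,  8.93320617e-06]), 'position': array([0.28549192, 0.61145925, 0.40386941]), 'tcp_rot': array([ 9.76231022e-01, -2.16731217e-01, -9.13388456e-05,  7.50955782e-04]), 'contact_force': array([ 0.068922  , -0.03095395,  0.63919251]), 'torque': array([-0.00663345,  0.03001324,  0.02328137]), 'gripper_force': 0.0, 'width': 0.08555263510613083}
[[382.05750373   0.         322.01019783]
 [  0.         382.05750373 199.34103921]
 [  0.           0.           1.        ]] [0.37322896 0.03205069 1.06960967] [[ 0.02129961 -0.99964584  0.01595345]
 [-0.98728053 -0.02354546 -0.15723472]
 [ 0.15755467 -0.01240149 -0.98743239]]
[[402.94224535   0.         321.04040979]
 [  0.         402.94224535 197.45652739]
 [  0.           0.           1.        ]] [ 0.33222384 -0.45126757  0.88729698] [[ 0.92857956 -0.37113211  0.0009786 ]
 [-0.31674137 -0.79386163 -0.51909403]
 [ 0.19342934  0.48171014 -0.85471658]]
```

View pics/top0.png

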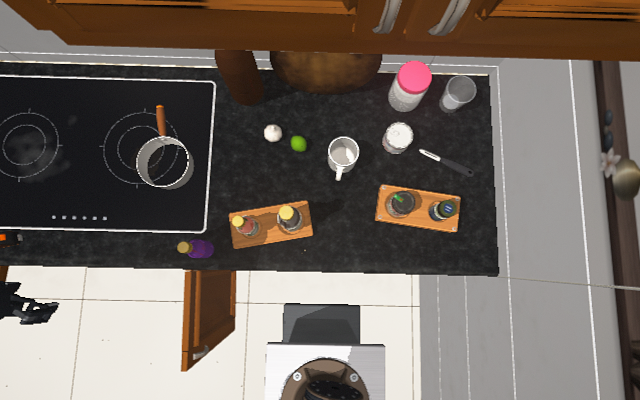

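View pics/scene0.png

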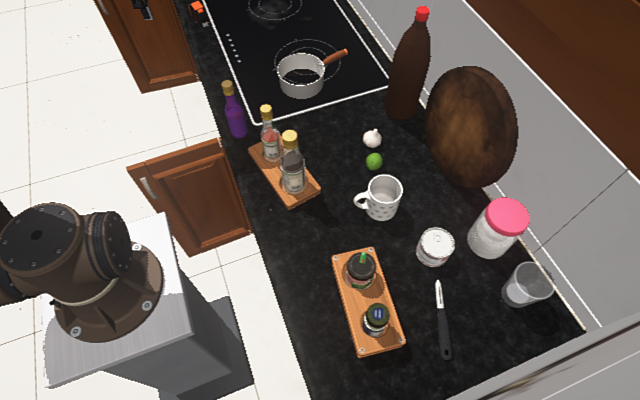

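The top view shows the tray with bottle_2 (slim, green/red label, cap ~[237,221]) and bottle_1 (cap ~[287,212]). The stand holds jar_1 [400,203] and spice_jar_2 [443,209], with the mug at [343,155]. The purple look-alike at [195,248] stands outside the tray and is left alone.

Run:
```python
from h import *
from scipy.optimize import least_squares
S=[np.load(f'pics/{n}0.npz') for n in('top','scene')]
C=[cloud(s).reshape(-1,3) for s in S]; RGB=[s['frame'].reshape(-1,3).astype(float) for s in S]
pl=[]
for i in range(2):
    c=C[i]; r=RGB[i]; wood=(r[:,0]>1.4*r[:,2])&(r[:,0]>90)
    t=c[(abs(c[:,2])<.01)&(c[:,0]>.4)&(c[:,0]<.7)&(abs(c[:,1])<.1)]; print('table z',np.median(t[:,2]))
    for nm,z,lo,hi in(('tray',.024,.02,.4),('stand',.048,-.4,-.02)):
        m=wood&(abs(c[:,2]-z)<.008)&(c[:,1]>lo)&(c[:,1]<hi)&(c[:,0]>.3)&(c[:,0]<.65)
        p=c[m]; rc=cv2.minAreaRect(p[:,:2].astype(np.float32)*1000); b=cv2.boxPoints(rc)
        print(i,nm,m.sum(),np.round(p[:,2].mean(),4),rc)
A=np.vstack(C)
def fit(nm,c0,zl,zh,r,rs=.05):
  for i in range(2):
    c=C[i];m=(np.hypot(c[:,0]-c0[0],c[:,1]-c0[1])<rs)&(c[:,2]>zl)&(c[:,2]<zh);p=c[m]
    if len(p)<8: print(nm,i,'few');continue
    f=least_squares(lambda q:np.hypot(p[:,0]-q[0],p[:,1]-q[1])-r,p[:,:2].mean(0)+[.03*0,0],loss='soft_l1',f_scale=.003)
    # camera sees near side only: push away
    cam=-S[i]['R'].T@S[i]['t']; d=p[:,:2].mean(0)-cam[:2]; d/=np.linalg.norm(d)
    f=least_squares(lambda q:np.hypot(p[:,0]-q[0],p[:,1]-q[1])-r,p[:,:2].mean(0)+d*r*.6,loss='soft_l1',f_scale=.003)
    print(nm,i,len(p),f.x.round(4),np.median(abs(f.fun)).round(4))
W=[c.reshape(400,640,3) for c in C]
px={'b2':(244,229),'b1':(290,220),'j1':(400,203),'j2':(443,209),'mug':(343,150)}
for k,(u,v) in px.items(): print(k,W[0][v,u].round(3))
for k,(u,v) in {'b2cap':(237,221),'b1cap':(287,212),'j1cap':(398,200),'j2cap':(447,208)}.items(): print(k,W[0][v,u].round(3))
for k,(u,v) in {'b2':(266,109),'b1':(290,136),'j1':(361,258),'j2':(377,313)}.items(): print('sc',k,W[1][v,u].round(3))
```

```text
table z 8.393333556363421e-05
0 tray 1810 0.0239 ((468.3888244628906, 157.90402221679688), (100.25668334960938, 219.23753356933594), 10.930973052978516)
0 stand 1823 0.0478 ((519.5313720703125, -243.1982421875), (219.8378448486328, 100.47305297851562), 82.42950439453125)
table z -4.7575523478720255e-05
1 tray 1280 0.0237 ((469.23388671875, 158.71694946289062), (100.43279266357422, 223.5818634033203), 11.125120162963867)
1 stand 3038 0.0477 ((520.5177612304688, -242.44522094726562), (220.37063598632812, 99.79125213623047), 82.21051025390625)
b2 [0.445 0.21  0.129]
b1 [0.466 0.095 0.169]
j1 [ 0.523 -0.181  0.099]
j2 [ 0.508 -0.286  0.116]
mug [ 0.687 -0.038  0.01 ]
b2cap [0.458 0.215 0.195]
b1cap [0.479 0.1   0.212]
j1cap [ 0.531 -0.176  0.099]
j2cap [ 0.51  -0.296  0.12 ]
sc b2 [0.46  0.211 0.193]
sc b1 [0.48  0.098 0.212]
sc j1 [ 0.533 -0.176  0.1  ]
sc j2 [ 0.51  -0.296  0.118]
```

Run:
```python
from h import *
S=[np.load(f'pics/{n}0.npz') for n in('top','scene')]
C=[cloud(s).reshape(-1,3) for s in S]
for nm,c0,z in(('j1',(.53,-.18),.100),('j2',(.51,-.295),.119),('b1',(.479,.1),.211),('b2',(.459,.213),.194),('mug',(.68,-.04),.091)):
  for c in C:
    m=(np.hypot(c[:,0]-c0[0],c[:,1]-c0[1])<(.08 if nm=='mug' else .04))&(abs(c[:,2]-z)<.006); p=c[m]
    if m.sum()<5: print(nm,m.sum());continue
    (x,y),r=cv2.minEnclosingCircle(p[:,:2].astype(np.float32)*1000); print(nm,m.sum(),round(x),round(y),'r',round(r),p[:,:2].mean(0).round(4))
```

```text
j1 425 526 -191 r 30 [ 0.5263 -0.1899]
j1 625 528 -191 r 30 [ 0.5273 -0.1915]
j2 236 510 -299 r 22 [ 0.5097 -0.2977]
j2 424 511 -298 r 22 [ 0.5106 -0.2986]
b1 164 479 101 r 16 [0.4788 0.1012]
b1 163 481 102 r 18 [0.4801 0.0998]
b2 109 459 213 r 14 [0.4587 0.2127]
b2 92 460 213 r 15 [0.4598 0.2114]
mug 141 661 -35 r 41 [ 0.6604 -0.0344]
mug 204 662 -34 r 41 [ 0.6624 -0.036 ]
```

>>> carry_out --moves '[[[0,0,0],[0,0,-0.146],100],[[0,0,0],[0,0,-0.146],100],[[0,0,0],[0,0,-0.145],100],[[0.03,0.06,0],[0,0,0],100],[[0.03,0.06,0],[0,0,0],100],[[0.03,0.06,0],[0,0,0],100],[[0.03,0.06,0],[0,0,0],100],[[0.03,0.06,0],[0,0,0],100],[[0.03,0.06,0],[0,0,0],100],[[0.0,0.06,0],[0,0,0],100],[[0.0,0.06,0],[0,0,0],100],[[0,0.06,0],[0,0,0],100]]'

```text
t: 1.6
position: [0.4529, 0.0943, 0.4046]
tcp_rot: [1.0, 0.0, -0.0, 0.0]
contact_force: [1.0, -0.8, -0.3]
width: 0.0854
gripper_force: 0.0
```

>>> carry_out --moves '[[[0.02,0.06,0],[0,0,0],100],[[0.02,0.06,0],[0,0,0],100],[[0.02,0.06,0],[0,0,0],100],[[0.0015,0.06,0.01],[0,0,0],100],[[0,0.0225,0.03],[0,0,0],100],[[0,0,0],[0,0,0],100],[[0,0,0],[0,0,0],100]]'

```text
t: 2.48
position: [0.5144, -0.1639, 0.3651]
tcp_rot: [1.0, 0.0, 0.0, 0.0]
contact_force: [-0.5, 0.3, 0.1]
width: 0.0853
gripper_force: 0.0
```

Run:
```python
from h import *
s=snap('wrist','w1'); print(bot.state()['position'],-s['R'].T@s['t'],s['R'].round(3),s['mtx'][0])
```

```text
[ 0.51460896 -0.16356027  0.36558975] [ 0.58058745 -0.16376042  0.33433976] [[ 0.001 -1.     0.   ]
 [-0.965 -0.001  0.264]
 [-0.264 -0.001 -0.965]] [321.02434749   0.         319.18897114]
```

View pics/w1.png

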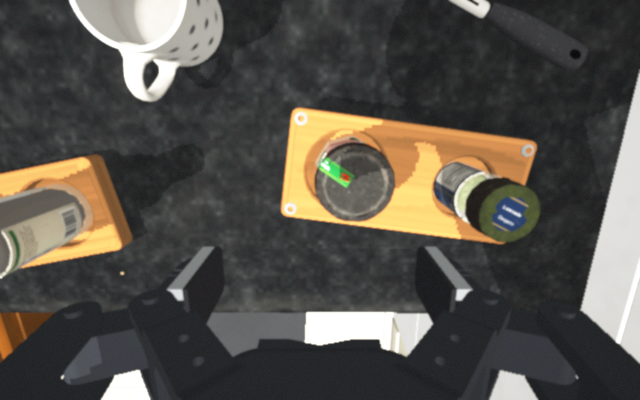

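The wrist view shows jar_1's lid at [355,180] in the stand's wide well, spice_jar_2 at [503,208], and the mug handle at [150,80] pointing towards the robot, with jar_1 slightly right of and ahead of the tool.

>>> carry_out --moves '[[[0.006,0.014,0],[0,0,0],100],[[0.006,0.0135,0.01],[0,0,0],100],[[0,0,0.03],[0,0,0],100],[[0,0,0],[0,0,0],100]]'

```text
t: 3.02
position: [0.5256, -0.192, 0.3223]
tcp_rot: [1.0, -0.0, -0.002, -0.0]
contact_force: [-0.1, -0.8, 1.2]
width: 0.0853
gripper_force: 0.0
```

>>> carry_out --grip_force 40 --moves '[[[0.001,0,0.03],[0,0,0],100],[[0,0,0.03],[0,0,0],100],[[0,0,0.025],[0,0,0],100],[[0,0,0.014],[0,0,0],100],[[0,0,0],[0,0,0],100],[[0,0,0],[0,0,0],40],[[0,0,0],[0,0,0],40],[[0,0,0],[0,0,0],40],[[0,0,0],[0,0,0],40]]'

```text
t: 4.15
position: [0.5278, -0.1917, 0.2272]
tcp_rot: [1.0, 0.0, 0.001, 0.0]
contact_force: [-0.8, 1.2, 6.6]
width: 0.0599
gripper_force: 42.8
```

>>> carry_out --moves '[[[0,0,-0.02],[0,0,0],40],[[0,0,-0.03],[0,0,0],40],[[0,0,-0.02],[0,0,0],40],[[-0.01,-0.025,0],[0,0,0],40],[[-0.015,-0.04,0],[0,0,0],40],[[-0.015,-0.04,0],[0,0,0],40],[[-0.015,-0.032,0],[0,0,0],40],[[-0.003,-0.01,0],[0,0,0],40],[[0,0,0],[0,0,0],40]]'

```text
t: 5.28
position: [0.4692, -0.0442, 0.2961]
tcp_rot: [1.0, 0.001, 0.0, -0.0]
contact_force: [-0.7, -0.4, -2.7]
width: 0.06
gripper_force: 44.3
```

>>> carry_out --moves '[[[0,0,0.03],[0,0,0],40],[[0,0,0.03],[0,0,0],40],[[0,0,0.014],[0,0,0],40],[[0,0,0.006],[0,0,0],40],[[0,0,0.0015],[0,0,0],40],[[0,0,0],[0,0,0],40],[[0,0,0],[0,0,0],40]]'

```text
t: 6.15
position: [0.4695, -0.0446, 0.2149]
tcp_rot: [1.0, 0.0, 0.001, -0.0]
contact_force: [0.2, 0.0, -2.1]
width: 0.06
gripper_force: 44.3
```

>>> carry_out --moves '[[[0,0,0.002],[0,0,0],40],[[0,0,0],[0,0,0],60],[[0,0,0],[0,0,0],100],[[0,0,0],[0,0,0],100],[[0,0,0],[0,0,0],100],[[0,0,-0.02],[0,0,0],100],[[0,0,-0.04],[0,0,0],100],[[0,0,-0.05],[0,0,0],100],[[0,0,-0.05],[0,0,0],100],[[0,0,-0.03],[0,0,0],100],[[0,0,-0.01],[0,0,0],100],[[0,0,0],[0,0,0],100]]'

```text
t: 7.65
position: [0.4691, -0.0446, 0.412]
tcp_rot: [1.0, 0.0, 0.0, -0.0]
contact_force: [-0.4, 0.6, -0.5]
width: 0.0858
gripper_force: 0.0
```

Run:
```python
from h import *
s=snap('wrist','w2'); print(bot.state()['position'])
```

```text
[ 0.46887726 -0.04466566  0.41115132]
```

View pics/w2.png

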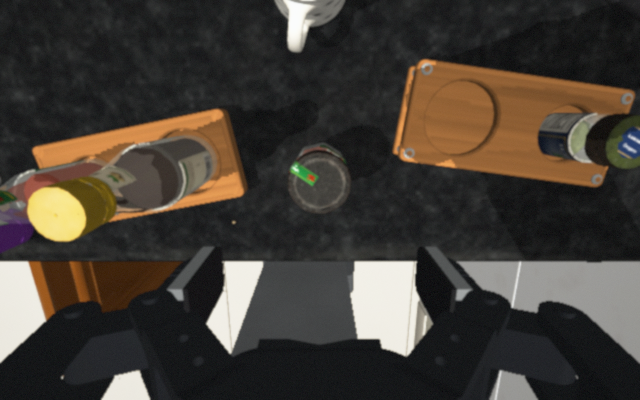

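Jar_1 stands upright in the gap at [320,182]. The stand's wide hole is empty at [460,117], with its rim running from about column 424 to 496. I'll measure it.

Run:
```python
from h import *
s=np.load('pics/w2.npz'); W=cloud(s)
K,R,t=s['mtx'],s['R'],s['t']; cam=-R.T@t
def onz(u,v,z):
    d=R.T@np.linalg.solve(K,[u,v,1.]); return cam+d*(z-cam[2])/d[2]
# deck-plane depth mask near hole: pixels lower than deck
H=W[60:175,400:520]; m=(H[...,2]<.040)&(H[...,2]>.004)&(np.hypot(H[...,0]-.527,H[...,1]+.19)<.045)
v,u=np.nonzero(m); print(len(u),u.min()+400,u.max()+400,v.min()+60,v.max()+60)
P=np.array([onz(a+400,b+60,.048) for a,b in zip(u,v)])
c=cv2.minEnclosingCircle((P[:,:2]*1000).astype(np.float32));print(c, P.mean(0))
im=s['frame'][50:190,390:640,::-1]; cv2.imwrite('pics/w2c.png',cv2.resize(im,None,fx=3,fy=3,interpolation=2))
```

```text
3885 425 494 81 154
((526.4545288085938, -185.5043487548828), 36.08171844482422) [ 0.52737165 -0.18490365  0.048     ]
```

View pics/w2c.png

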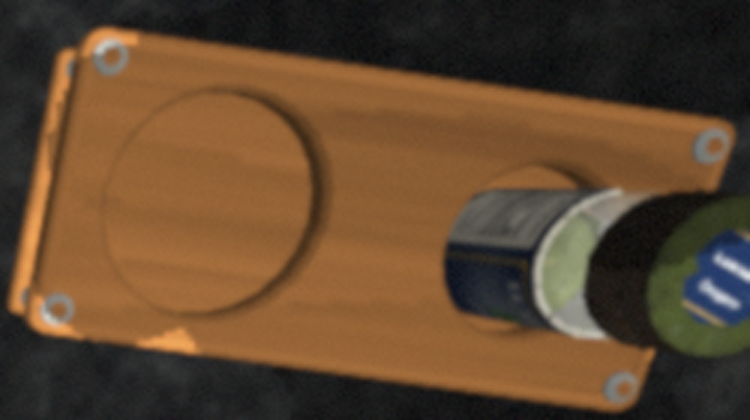

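>>> carry_out --moves '[[[0.002,-0.04,0],[0,0,0],100],[[0.003,-0.05,0],[0,0,0],100],[[0.004,-0.04,0],[0,0,0],100],[[0.002,-0.016,0],[0,0,0],100],[[0,0,0],[0,0,0],100],[[0,0,0],[0,0,0],100]]'

```text
t: 8.45
position: [0.48, 0.1007, 0.4115]
tcp_rot: [1.0, -0.0, -0.001, 0.0]
contact_force: [0.5, 0.0, -0.2]
width: 0.0853
gripper_force: 0.0
```

The crop confirms that the wide hole is empty and round, centred about (0.527, -0.187). Now I grip bottle_1 at its cone.

>>> carry_out --grip_force 60 --moves '[[[0,0,0.025],[0,0,0],100],[[0,0,0.03],[0,0,0],100],[[0,0,0.022],[0,0,0],100],[[0,0,0.012],[0,0,0],100],[[0,0,0.0035],[0,0,0],100],[[0,0,0],[0,0,0],100]]'

```text
t: 9.2
position: [0.4804, 0.1012, 0.3202]
tcp_rot: [1.0, -0.0, 0.0, -0.0]
contact_force: [-0.2, 0.5, 0.2]
width: 0.0854
gripper_force: 0.0
```

>>> carry_out --moves '[[[0,0,0],[0,0,0],20],[[0,0,0],[0,0,0],20],[[0,0,0],[0,0,0],20],[[0,0,0],[0,0,0],20],[[0,0,0],[0,0,0],20]]'

```text
t: 9.82
position: [0.4806, 0.1016, 0.3208]
tcp_rot: [1.0, 0.0, 0.001, -0.0]
contact_force: [-1.6, 0.3, 4.5]
width: 0.0429
gripper_force: 60.2
```

>>> carry_out --moves '[[[0,0,-0.01],[0,0,0],20],[[0,0,-0.02],[0,0,0],20],[[0,0,-0.025],[0,0,0],20],[[0,0,-0.025],[0,0,0],20],[[0,0,-0.02],[0,0,0],20],[[0,0,-0.008],[0,0,0],20],[[0,0,0],[0,0,0],20]]'

```text
t: 10.7
position: [0.4799, 0.1013, 0.4276]
tcp_rot: [1.0, 0.0, -0.0, -0.0]
contact_force: [0.7, 0.7, -5.0]
width: 0.0423
gripper_force: 61.0
```

Run:
```python
from h import *
s=snap('scene','s3'); print(bot.state()['position'])
cv2.imwrite('pics/s3c.png',cv2.resize(s['frame'][20:320,180:480,::-1],None,fx=2,fy=2))
```

```text
[0.47981853 0.10124703 0.42695444]
```

View pics/s3c.png

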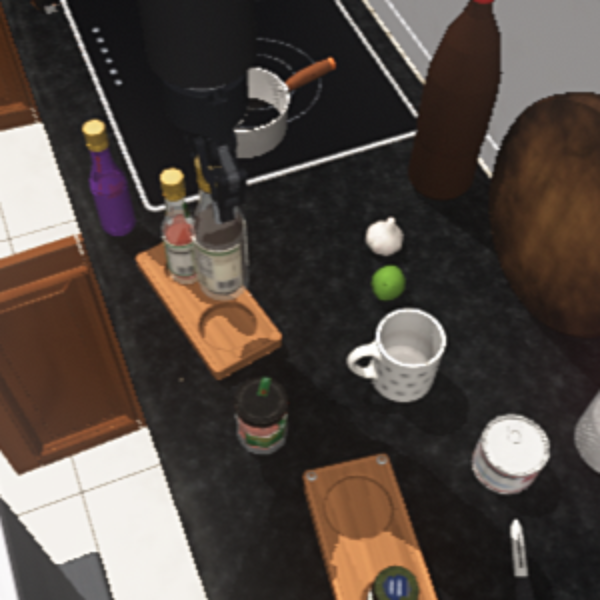

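Bottle_1 hangs upright in the gripper above the tray at [218,250], and the tray well below it and the stand's wide hole [358,508] are empty. I carry it over.

>>> carry_out --moves '[[[0.004,0.02,0],[0,0,0],20],[[0.006,0.035,0],[0,0,0],20],[[0.007,0.045,0],[0,0,0],20],[[0.007,0.05,0],[0,0,0],20],[[0.007,0.045,0],[0,0,0],20],[[0.006,0.04,0],[0,0,0],20],[[0.005,0.03,0],[0,0,0],20],[[0.003,0.015,0],[0,0,0],20],[[0.002,0.008,0],[0,0,0],20],[[0,0,0],[0,0,0],20],[[0,0,0],[0,0,0],20],[[0,0,0],[0,0,0],20]]'

```text
t: 12.25
position: [0.5272, -0.1859, 0.4279]
tcp_rot: [1.0, 0.001, 0.0, -0.0]
contact_force: [-0.6, 0.1, -4.2]
width: 0.0423
gripper_force: 61.3
```

Run:
```python
from h import *
s=snap('wrist','w4'); b=bot.state(); print(b['position'],b['contact_force'],b['width'])
W=cloud(s).reshape(-1,3)
for lo in np.arange(.06,.24,.02):
    m=(W[:,2]>lo)&(W[:,2]<lo+.02)&(np.hypot(W[:,0]-.527,W[:,1]+.187)<.05); p=W[m]
    if len(p)>10: print(lo.round(2),len(p),p[:,1].min().round(3),p[:,1].max().round(3),p[:,0].max().round(3))
```

```text
[ 0.52719011 -0.18602051  0.42790214] [-0.74513405  0.62083147 -4.73971005] 0.04230311073081317
0.12 162 -0.211 -0.16 0.555
0.14 231 -0.211 -0.159 0.555
0.16 278 -0.212 -0.161 0.555
0.18 375 -0.212 -0.16 0.555
0.2 506 -0.213 -0.159 0.555
0.22 2088 -0.215 -0.157 0.555
```

View pics/w4.png

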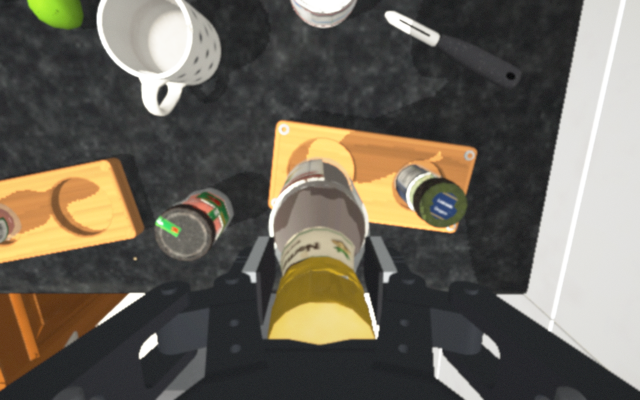

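Bottle_1 is held upright over the wide hole ([320,165]), with its measured centre at (0.525, -0.186). Now I lower it.

>>> carry_out --moves '[[[0.001,0.001,0.01],[0,0,0],20],[[0,0,0.02],[0,0,0],20],[[0,0,0.02],[0,0,0],20],[[0,0,0.015],[0,0,0],20],[[0,0,0.012],[0,0,0],20],[[0,0,0.01],[0,0,0],20],[[0,0,0.006],[0,0,0],20],[[0,0,0],[0,0,0],20]]'

```text
t: 13.3
position: [0.5282, -0.1877, 0.3345]
tcp_rot: [1.0, 0.0, -0.0, 0.0]
contact_force: [-1.1, 0.2, -4.8]
width: 0.0424
gripper_force: 61.3
```

>>> carry_out --moves '[[[0,0,0.004],[0,0,0],20],[[0,0,0.003],[0,0,0],20],[[0,0,0],[0,0,0],20]]'

```text
t: 13.68
position: [0.5281, -0.1876, 0.3275]
tcp_rot: [1.0, 0.0, -0.0, -0.0]
contact_force: [-0.4, -0.1, -4.7]
width: 0.0422
gripper_force: 61.3
```

>>> carry_out --moves '[[[0,0,0.003],[0,0,0],20],[[0,0,0.001],[0,0,0],20],[[0,0,0],[0,0,0],20]]'

```text
t: 14.05
position: [0.5288, -0.1876, 0.3249]
tcp_rot: [1.0, 0.0, 0.001, 0.0]
contact_force: [-0.3, 1.6, 4.8]
width: 0.0425
gripper_force: 62.9
```

>>> carry_out --moves '[[[0,0,0],[0,0,0],60],[[0,0,0],[0,0,0],100],[[0,0,0],[0,0,0],100],[[0,0,0],[0,0,0],100],[[0,0,-0.015],[0,0,0],100],[[0,0,-0.03],[0,0,0],100],[[0,0,-0.03],[0,0,0],100],[[0,0,-0.015],[0,0,0],100],[[-0.01,-0.03,0],[0,0,0],100],[[-0.02,-0.04,0],[0,0,0],100],[[-0.02,-0.05,0],[0,0,0],100],[[-0.009,-0.023,0],[0,0,0],100]]'

```text
t: 15.55
position: [0.468, -0.0431, 0.414]
tcp_rot: [1.0, 0.001, 0.0, -0.0]
contact_force: [0.1, 0.0, 0.1]
width: 0.0851
gripper_force: 0.0
```

Run:
```python
from h import *
s=snap('wrist','w5'); s2=snap('scene','s5'); b=bot.state(); print(b['position'],b['qd'].round(2))
for s in (s2,):
    W=cloud(s).reshape(-1,3)
    for c0,z in(((.47,-.045),.086),((.527,-.187),.215)):
        p=W[(np.hypot(W[:,0]-c0[0],W[:,1]-c0[1])<.05)&(abs(W[:,2]-z)<.006)]
        if len(p)>5: print(cv2.minEnclosingCircle((p[:,:2]*1000).astype(np.float32)),p.mean(0),p[:,2].max())
        else: print(len(p))
```

```text
[ 0.46821241 -0.04307062  0.41416673] [-0.04  0.02  0.02  0.01  0.    0.05]
((469.66644287109375, -44.952232360839844), 30.661733627319336) [ 0.46933631 -0.04652107  0.08569116] 0.09049933955360774
((528.5218505859375, -187.35946655273438), 16.688840866088867) [ 0.52808437 -0.18812827  0.21455307] 0.21788505193546612
```

View pics/w5.png

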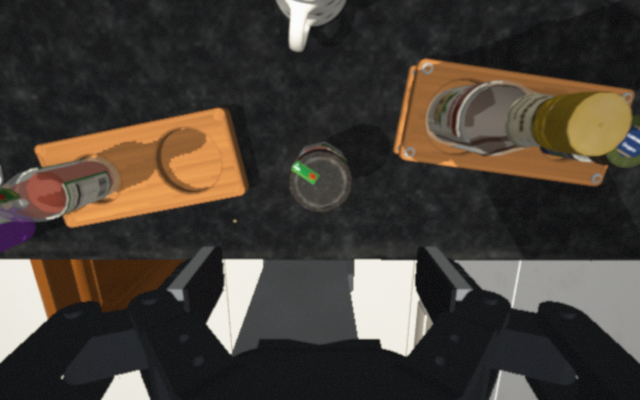

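Bottle_1 stands in the stand's wide well (cap [597,123]), jar_1 at [320,182], and the tray's wide well is empty at [190,159].

>>> carry_out --grip_force 40 --moves '[[[0.0015,0.002,0.02],[0,0,0],100],[[0,0,0.04],[0,0,0],100],[[0,0,0.05],[0,0,0],100],[[0,0,0.045],[0,0,0],100],[[0,0,0.03],[0,0,0],100],[[0,0,0.012],[0,0,0],100],[[0,0,0],[0,0,0],100],[[0,0,0],[0,0,0],40],[[0,0,0],[0,0,0],40],[[0,0,0],[0,0,0],40],[[0,0,0],[0,0,0],40]]'

```text
t: 17.02
position: [0.4713, -0.0465, 0.2182]
tcp_rot: [1.0, 0.0, 0.001, -0.0]
contact_force: [-2.0, 0.2, 6.6]
width: 0.06
gripper_force: 42.4
```

Run:
```python
from h import *
s=np.load('pics/w5.npz'); W=cloud(s)
K,R,t=s['mtx'],s['R'],s['t']; cam=-R.T@t
m=(W[...,2]<.019)&(W[...,2]>.003)&(np.hypot(W[...,0]-.479,W[...,1]-.104)<.043)
v,u=np.nonzero(m); print(len(u),u.min(),u.max(),v.min(),v.max())
d=np.linalg.solve(K,np.stack([u,v,np.ones(len(u))])).T@R; P=cam+d*((.024-cam[2])/d[:,2:])
print(cv2.minEnclosingCircle((P[:,:2]*1000).astype(np.float32)),P.mean(0),W[m][:,2].mean())
```

```text
3188 158 221 128 191
((478.3677673339844, 102.6906967163086), 36.33729553222656) [0.47893241 0.10276918 0.024     ] 0.01043019259847816
```

>>> carry_out --moves '[[[0,0,-0.02],[0,0,0],40],[[0,0,-0.03],[0,0,0],40],[[0,0,-0.01],[0,0,0],40],[[0.002,-0.02,0],[0,0,0],40],[[0.003,-0.04,0],[0,0,0],40],[[0.002,-0.045,0],[0,0,0],40],[[0.002,-0.03,0],[0,0,0],40],[[0,-0.0145,0],[0,0,0],40],[[0,0,0.015],[0,0,0],40],[[0,0,0.015],[0,0,0],40],[[0,0,0.008],[0,0,0],40],[[0,0,0],[0,0,0],40]]'

```text
t: 18.52
position: [0.4795, 0.1024, 0.2382]
tcp_rot: [1.0, -0.0, -0.001, 0.0]
contact_force: [-0.4, 0.1, -1.7]
width: 0.0602
gripper_force: 44.4
```

>>> carry_out --moves '[[[0,0,0.006],[0,0,0],40],[[0,0,0.004],[0,0,0],40],[[0,0,0.001],[0,0,0],40],[[0,0,0],[0,0,0],40]]'

```text
t: 19.02
position: [0.4797, 0.1029, 0.2283]
tcp_rot: [1.0, 0.0, 0.0, 0.0]
contact_force: [-2.6, -0.7, 3.7]
width: 0.0602
gripper_force: 44.9
```

>>> carry_out --moves '[[[0,0,0],[0,0,0],70],[[0,0,0],[0,0,0],100],[[0,0,0],[0,0,0],100],[[0,0,0],[0,0,0],100],[[0,0,-0.02],[0,0,0],100],[[0,0,-0.05],[0,0,0],100],[[0,0,-0.05],[0,0,0],100],[[0,0,-0.05],[0,0,0],100],[[0,0,-0.012],[0,0,0],100],[[0,0,0],[0,0,0],100]]'

```text
t: 20.27
position: [0.4796, 0.1028, 0.4101]
tcp_rot: [1.0, 0.0, 0.001, -0.001]
contact_force: [-0.1, 0.6, -1.1]
width: 0.0855
gripper_force: 0.0
```

>>> carry_out --moves '[[[0.002,0.03,0],[0,0,0],100],[[0.004,0.05,0],[0,0,0],100],[[0.005,0.06,0],[0,0,0],100],[[0.005,0.06,0],[0,0,0],100],[[0.005,0.06,0],[0,0,0],100],[[0.005,0.06,0],[0,0,0],100],[[0.004,0.05,0],[0,0,0],100],[[0,0.025,0],[0,0,0],100],[[0,0.007,0],[0,0,0],100],[[0,0,0],[0,0,0],100],[[0,0,0],[0,0,0],100]]'

```text
t: 21.65
position: [0.5098, -0.2983, 0.4093]
tcp_rot: [1.0, 0.001, -0.0, -0.0]
contact_force: [0.7, 0.6, -0.1]
width: 0.0854
gripper_force: 0.0
```

Run:
```python
from h import *
s2=snap('scene','s6')
W=cloud(s2).reshape(-1,3)
for c0,z in(((.479,.103),.096),((.51,-.298),.119),((.528,-.187),.215)):
        p=W[(np.hypot(W[:,0]-c0[0],W[:,1]-c0[1])<.045)&(abs(W[:,2]-z)<.006)]
        if len(p)>5: print(cv2.minEnclosingCircle((p[:,:2]*1000).astype(np.float32)),p.mean(0),p[:,2].max())
        else: print(len(p))
```

```text
((477.5571594238281, 101.7479248046875), 30.93551254272461) [0.47762477 0.10037123 0.0956236 ] 0.10040197082619955
((511.164306640625, -298.37322998046875), 22.08674430847168) [ 0.51058018 -0.29857291  0.1189162 ] 0.12272465805853253
((528.8881225585938, -187.12879943847656), 16.79436683654785) [ 0.52275279 -0.18371268  0.21435088] 0.21724444684364913
```

>>> carry_out --grip_force 35 --moves '[[[0.001,0,0.02],[0,0,0],100],[[0,0,0.04],[0,0,0],100],[[0,0,0.05],[0,0,0],100],[[0,0,0.04],[0,0,0],100],[[0,0,0.015],[0,0,0],100],[[0,0,0.004],[0,0,0],100],[[0,0,0],[0,0,0],100],[[0,0,0],[0,0,0],20],[[0,0,0],[0,0,0],20],[[0,0,0],[0,0,0],20],[[0,0,0],[0,0,0],20],[[0,0,0],[0,0,0],20]]'

```text
t: 23.2
position: [0.5111, -0.2991, 0.2416]
tcp_rot: [1.0, 0.0, 0.001, 0.0]
contact_force: [-0.1, 2.3, 5.8]
width: 0.0429
gripper_force: 34.9
```

>>> carry_out --moves '[[[0,0,-0.02],[0,0,0],20],[[0,0,-0.03],[0,0,0],20],[[0,0,-0.02],[0,0,0],20],[[-0.016,0,0],[0,0,0],20],[[-0.03,0,0],[0,0,0],20],[[-0.025,0,0],[0,0,0],20],[[-0.005,-0.02,0],[0,0,0],20],[[0,-0.04,0],[0,0,0],20],[[0,-0.045,0],[0,0,0],20],[[0,-0.045,0],[0,0,0],20],[[0.01,-0.04,0],[0,0,0],20],[[0.01,-0.035,0],[0,0,0],20]]'

```text
t: 24.7
position: [0.4533, -0.0732, 0.3097]
tcp_rot: [1.0, 0.0, -0.001, -0.0]
contact_force: [0.3, -0.7, -0.8]
width: 0.0426
gripper_force: 35.9
```

>>> carry_out --moves '[[[0.01,-0.02,0],[0,0,0],20],[[0.005,-0.009,0],[0,0,0],20],[[0,0,0],[0,0,0],20],[[0,0,0],[0,0,0],20]]'

```text
t: 25.2
position: [0.469, -0.0459, 0.3103]
tcp_rot: [1.0, -0.0, -0.0, 0.0]
contact_force: [0.6, 0.1, -2.2]
width: 0.043
gripper_force: 35.9
```

>>> carry_out --moves '[[[0,0,0.02],[0,0,0],20],[[0,0,0.03],[0,0,0],20],[[0,0,0.02],[0,0,0],20],[[0,0,0.008],[0,0,0],20],[[0,0,0.003],[0,0,0],20],[[0,0,0.001],[0,0,0],20],[[0,0,0],[0,0,0],20]]'

```text
t: 26.08
position: [0.4699, -0.0451, 0.2293]
tcp_rot: [1.0, 0.0, 0.001, -0.0]
contact_force: [-0.2, -0.0, -0.8]
width: 0.0429
gripper_force: 35.9
```

>>> carry_out --moves '[[[0,0,0.002],[0,0,0],20],[[0,0,0],[0,0,0],20]]'

```text
t: 26.32
position: [0.4702, -0.045, 0.2275]
tcp_rot: [1.0, 0.0, 0.001, -0.0]
contact_force: [-1.5, 1.6, 4.8]
width: 0.043
gripper_force: 36.0
```

>>> carry_out --moves '[[[0,0,0],[0,0,0],60],[[0,0,0],[0,0,0],100],[[0,0,0],[0,0,0],100],[[0,0,0],[0,0,0],100],[[0,0,-0.02],[0,0,0],100],[[0,0,-0.05],[0,0,0],100],[[0,0,-0.05],[0,0,0],100],[[0,0,-0.05],[0,0,0],100],[[0,0,-0.012],[0,0,0],100],[[0,0,0],[0,0,0],100]]'

```text
t: 27.58
position: [0.4696, -0.0451, 0.409]
tcp_rot: [1.0, 0.0, 0.001, -0.0]
contact_force: [-0.2, -0.1, -0.6]
width: 0.0855
gripper_force: 0.0
```

Run:
```python
from h import *
s=snap('wrist','w7'); print(bot.state()['position'])
W=cloud(s)
K,R,t=s['mtx'],s['R'],s['t']; cam=-R.T@t
m=(W[...,2]<.040)&(W[...,2]>.004)&(np.hypot(W[...,0]-.512,W[...,1]+.296)<.034)
v,u=np.nonzero(m); print(len(u),u.min(),u.max(),v.min(),v.max())
d=np.linalg.solve(K,np.stack([u,v,np.ones(len(u))])).T@R; P=cam+d*((.048-cam[2])/d[:,2:])
print(cv2.minEnclosingCircle((P[:,:2]*1000).astype(np.float32)),P.mean(0))
s2=snap('scene','s7'); W=cloud(s2).reshape(-1,3)
for c0,z in(((.4595,.213),.194),((.47,-.045),.105)):
        p=W[(np.hypot(W[:,0]-c0[0],W[:,1]-c0[1])<.045)&(abs(W[:,2]-z)<.006)]
        if len(p)>5: print(cv2.minEnclosingCircle((p[:,:2]*1000).astype(np.float32)),p.mean(0),p[:,2].max())
```

```text
[ 0.46931192 -0.04518747  0.40783872]
100 541 570 150 161
((492.2017517089844, -287.8085632324219), 16.225793838500977) [ 0.49086583 -0.28332593  0.048     ]
((458.36077880859375, 213.21849060058594), 14.673775672912598) [0.45993128 0.21127196 0.19361343] 0.19668109463236108
((470.8493957519531, -44.199546813964844), 22.140478134155273) [ 0.47050745 -0.0458226   0.1051327 ] 0.10886784547679035
```

View pics/w7.png

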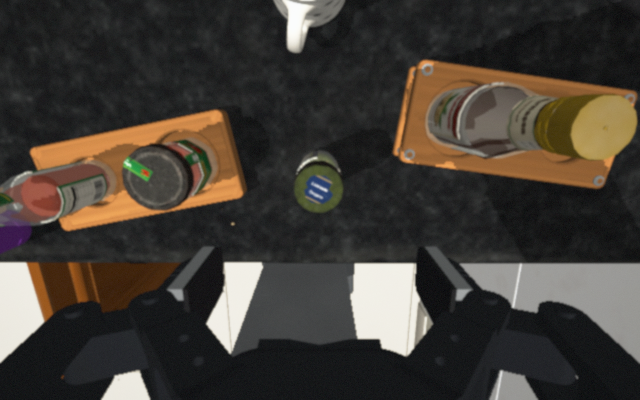

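>>> carry_out --moves '[[[-0.002,-0.03,0],[0,0,0],100],[[-0.003,-0.05,0],[0,0,0],100],[[-0.003,-0.06,0],[0,0,0],100],[[-0.002,-0.055,0],[0,0,0],100],[[-0.001,-0.04,0],[0,0,0],100],[[0,-0.018,0],[0,0,0],100],[[0,-0.005,0],[0,0,0],100],[[0,0,0],[0,0,0],100]]'

```text
t: 28.68
position: [0.4586, 0.2123, 0.408]
tcp_rot: [1.0, -0.0, -0.001, 0.0]
contact_force: [0.1, 0.0, 0.3]
width: 0.0855
gripper_force: 0.0
```

Spice_jar_2 stands upright in the gap at [318,185], and jar_1 stands in the tray's wide well at [160,178]. Bottle_1 hides the narrow hole from here, so I'll measure it in the scene view.

Run:
```python
from h import *
s=np.load('pics/s7.npz'); W=cloud(s); K,R,t=s['mtx'],s['R'],s['t']; cam=-R.T@t
m=(W[...,2]<.040)&(W[...,2]>.004)&(np.hypot(W[...,0]-.512,W[...,1]+.296)<.034)
v,u=np.nonzero(m); print(len(u),u.min(),u.max(),v.min(),v.max())
d=np.linalg.solve(K,np.stack([u,v,np.ones(len(u))])).T@R; P=cam+d*((.048-cam[2])/d[:,2:])
print(cv2.minEnclosingCircle((P[:,:2]*1000).astype(np.float32)),P.mean(0))
W=cloud(np.load('pics/top0.npz')).reshape(-1,3); f=np.load('pics/top0.npz')['frame'].reshape(-1,3).astype(int)
p=W[(W[:,1]>.25)&(W[:,1]<.42)&(W[:,0]>.3)&(W[:,0]<.5)&(W[:,2]>.1)];print(p.min(0),p.max(0))
```

```text
558 361 388 310 336
((512.341552734375, -297.7863464355469), 27.80579948425293) [ 0.51137572 -0.29874465  0.048     ]
[0.37469034 0.31479399 0.10019358] [0.4168013  0.35016121 0.1878081 ]
```

>>> carry_out --grip_force 50 --moves '[[[0.0005,-0.0005,0.025],[0,0,0],100],[[0,0,0.035],[0,0,0],100],[[0,0,0.027],[0,0,0],100],[[0,0,0.012],[0,0,0],100],[[0,0,0.004],[0,0,0],100],[[0,0,0],[0,0,0],100],[[0,0,0],[0,0,0],15],[[0,0,0],[0,0,0],15],[[0,0,0],[0,0,0],15],[[0,0,0],[0,0,0],15],[[0,0,0],[0,0,0],15],[[0,0,0],[0,0,0],15]]'

```text
t: 30.18
position: [0.4594, 0.2136, 0.3065]
tcp_rot: [1.0, 0.0, 0.001, -0.0]
contact_force: [-0.5, 0.1, 5.0]
width: 0.0341
gripper_force: 49.7
```

>>> carry_out --moves '[[[0,0,-0.01],[0,0,0],15],[[0,0,-0.025],[0,0,0],15],[[0,0,-0.03],[0,0,0],15],[[0,0,-0.03],[0,0,0],15],[[0,0,-0.02],[0,0,0],15],[[0,0,-0.01],[0,0,0],15],[[0,0,0],[0,0,0],15]]'

```text
t: 31.05
position: [0.459, 0.2133, 0.4308]
tcp_rot: [1.0, 0.0, 0.0, -0.0]
contact_force: [-0.0, -0.4, -3.7]
width: 0.0337
gripper_force: 49.9
```

Run:
```python
from h import *
s=snap('scene','s8'); print(bot.state()['position'])
cv2.imwrite('pics/s8c.png',cv2.resize(s['frame'][40:340,180:480,::-1],None,fx=2,fy=2))
```

```text
[0.45886516 0.21322571 0.43007078]
```

View pics/s8c.png

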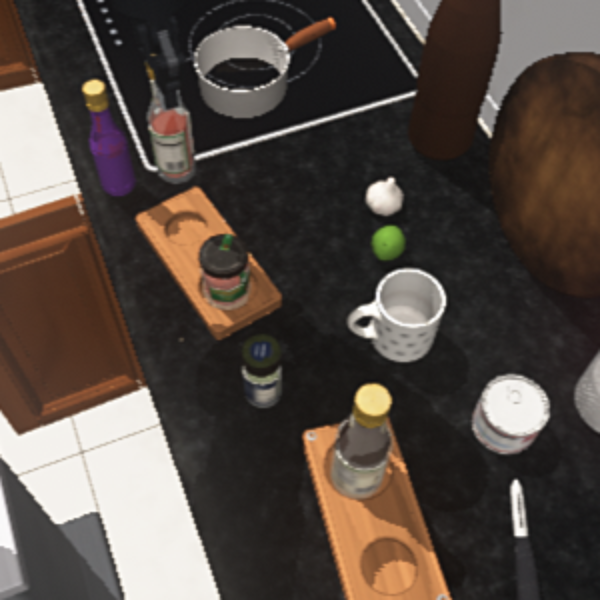

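Bottle_2 hangs upright in the gripper at [170,140]. The narrow hole of the stand [388,567] is empty, and bottle_1 stands at [362,440]. I go round bottle_1 on the robot's side.

>>> carry_out --moves '[[[-0.003,0.02,0],[0,0,0],15],[[-0.003,0.035,0],[0,0,0],15],[[-0.003,0.045,0],[0,0,0],15],[[-0.003,0.05,0],[0,0,0],15],[[-0.003,0.05,0],[0,0,0],15],[[-0.003,0.05,0],[0,0,0],15],[[0,0.05,0],[0,0,0],15],[[0,0.05,0],[0,0,0],15],[[0,0.05,0],[0,0,0],15],[[0,0.045,0],[0,0,0],15],[[0,0.035,0],[0,0,0],15],[[0,0.02,0],[0,0,0],15]]'

```text
t: 32.6
position: [0.4401, -0.2886, 0.4294]
tcp_rot: [1.0, -0.001, -0.001, -0.0]
contact_force: [0.5, 0.6, -3.6]
width: 0.0339
gripper_force: 50.0
```

>>> carry_out --moves '[[[0.005,0.008,0],[0,0,0],15],[[0.01,0.004,0],[0,0,0],15],[[0.015,0,0],[0,0,0],15],[[0.015,0,0],[0,0,0],15],[[0.012,0,0],[0,0,0],15],[[0.008,0,0],[0,0,0],15],[[0.005,0,0],[0,0,0],15],[[0.002,0,0],[0,0,0],15],[[0,0,0],[0,0,0],15],[[0,0,0],[0,0,0],15],[[0,0,0],[0,0,0],15]]'

```text
t: 33.98
position: [0.513, -0.2987, 0.4309]
tcp_rot: [1.0, 0.0, 0.0, 0.0]
contact_force: [0.2, 0.7, -3.1]
width: 0.0337
gripper_force: 50.0
```

Run:
```python
from h import *
s=snap('wrist','w9'); b=bot.state(); print(b['position'],b['contact_force'],b['width'])
W=cloud(s).reshape(-1,3)
for lo in np.arange(.06,.24,.02):
    m=(W[:,2]>lo)&(W[:,2]<lo+.02)&(np.hypot(W[:,0]-.512,W[:,1]+.298)<.05); p=W[m]
    if len(p)>10: print(lo.round(2),len(p),p[:,1].min().round(3),p[:,1].max().round(3),p[:,0].max().round(3))
```

```text
[ 0.51304357 -0.29868813  0.43084405] [ 0.07909784 -0.65625708 -2.52209451] 0.034075309516951126
0.14 203 -0.319 -0.277 0.535
0.16 274 -0.32 -0.278 0.536
0.18 348 -0.32 -0.277 0.536
0.2 475 -0.32 -0.276 0.536
0.22 1627 -0.322 -0.274 0.535
```

View pics/w9.png

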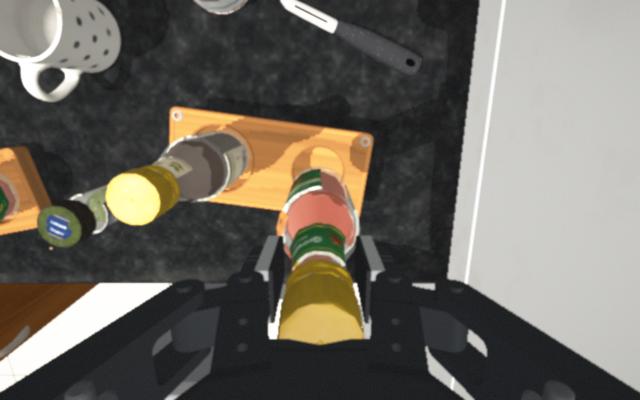

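Bottle_2 hangs upright over the narrow hole, with its centre at (0.5115, -0.298) against the hole's (0.512, -0.298). I lower it.

>>> carry_out --moves '[[[0.0005,0,0.012],[0,0,0],15],[[0,0,0.022],[0,0,0],15],[[0,0,0.022],[0,0,0],15],[[0,0,0.015],[0,0,0],15],[[0,0,0.012],[0,0,0],15],[[0,0,0.012],[0,0,0],15],[[0,0,0.01],[0,0,0],15],[[0,0,0.006],[0,0,0],15],[[0,0,0.004],[0,0,0],15],[[0,0,0],[0,0,0],15]]'

```text
t: 35.28
position: [0.5138, -0.2987, 0.3156]
tcp_rot: [1.0, 0.0, -0.0, 0.0]
contact_force: [-0.2, -0.2, -2.5]
width: 0.0341
gripper_force: 50.0
```

>>> carry_out --moves '[[[0,0,0.003],[0,0,0],15],[[0,0,0.001],[0,0,0],15],[[0,0,0],[0,0,0],15]]'

```text
t: 35.65
position: [0.5137, -0.2986, 0.3117]
tcp_rot: [1.0, 0.0, -0.0, -0.0]
contact_force: [-0.2, -0.1, -3.8]
width: 0.034
gripper_force: 50.0
```

>>> carry_out --moves '[[[0,0,0.002],[0,0,0],15],[[0,0,0],[0,0,0],15]]'

```text
t: 35.9
position: [0.5141, -0.2987, 0.3106]
tcp_rot: [1.0, 0.0, 0.001, 0.0]
contact_force: [-0.5, 1.1, 3.6]
width: 0.0338
gripper_force: 51.0
```

>>> carry_out --moves '[[[0,0,0],[0,0,0],60],[[0,0,0],[0,0,0],100],[[0,0,0],[0,0,0],100],[[0,0,0],[0,0,0],100],[[0,0,-0.015],[0,0,0],100],[[0,0,-0.03],[0,0,0],100],[[0,0,-0.035],[0,0,0],100],[[0,0,-0.02],[0,0,0],100],[[0,0,0],[0,0,0],100]]'

```text
t: 37.02
position: [0.514, -0.2988, 0.4127]
tcp_rot: [1.0, 0.0, 0.002, 0.001]
contact_force: [0.2, -0.1, -0.6]
width: 0.0854
gripper_force: 0.0
```

>>> carry_out --moves '[[[-0.004,-0.03,0],[0,0,0],100],[[-0.008,-0.05,0],[0,0,0],100],[[-0.01,-0.055,0],[0,0,0],100],[[-0.01,-0.055,0],[0,0,0],100],[[-0.008,-0.04,0],[0,0,0],100],[[-0.0035,-0.018,0],[0,0,0],100],[[0,-0.005,0],[0,0,0],100],[[0,0,0],[0,0,0],100],[[0,0,0],[0,0,0],100]]'

```text
t: 38.15
position: [0.4703, -0.0463, 0.4095]
tcp_rot: [1.0, -0.0, -0.0, 0.0]
contact_force: [0.2, -0.7, 0.5]
width: 0.0853
gripper_force: 0.0
```

Run:
```python
from h import *
s2=snap('scene','s10'); W=cloud(s2).reshape(-1,3)
for c0,z in(((.512,-.298),.198),((.47,-.045),.105)):
        p=W[(np.hypot(W[:,0]-c0[0],W[:,1]-c0[1])<.045)&(abs(W[:,2]-z)<.006)]
        print(len(p))
        if len(p)>5: print(cv2.minEnclosingCircle((p[:,:2]*1000).astype(np.float32)),p.mean(0),p[:,2].max())
s=np.load('pics/s8.npz'); W=cloud(s); K,R,t=s['mtx'],s['R'],s['t']; cam=-R.T@t
m=(W[...,2]<.019)&(W[...,2]>.003)&(np.hypot(W[...,0]-.458,W[...,1]-.212)<.034)
v,u=np.nonzero(m); print(len(u),u.min(),u.max(),v.min(),v.max())
d=np.linalg.solve(K,np.stack([u,v,np.ones(len(u))])).T@R; P=cam+d*((.024-cam[2])/d[:,2:])
print(cv2.minEnclosingCircle((P[:,:2]*1000).astype(np.float32)),P.mean(0))
```

```text
192
((514.2783203125, -298.6876220703125), 13.467543601989746) [ 0.5137439  -0.29916071  0.19741166] 0.2012175391333197
287
((470.3959655761719, -44.63634490966797), 22.434919357299805) [ 0.47055943 -0.04588792  0.10506281] 0.10965198371788075
262 263 283 146 162
((459.0410461425781, 210.7098846435547), 27.94951057434082) [0.45845562 0.20971495 0.024     ]
```

Bottle_2 is seated (cap top at 0.198). Next is spice_jar_2.

>>> carry_out --grip_force 35 --moves '[[[0,-0.0005,0.02],[0,0,0],100],[[0,0,0.045],[0,0,0],100],[[0,0,0.055],[0,0,0],100],[[0,0,0.04],[0,0,0],100],[[0,0,0.016],[0,0,0],100],[[0,0,0.004],[0,0,0],100],[[0,0,0],[0,0,0],100],[[0,0,0],[0,0,0],20],[[0,0,0],[0,0,0],20],[[0,0,0],[0,0,0],20],[[0,0,0],[0,0,0],20],[[0,0,0],[0,0,0],20]]'

```text
t: 39.7
position: [0.4706, -0.0449, 0.2304]
tcp_rot: [1.0, 0.0, 0.001, -0.0]
contact_force: [-1.4, 1.4, 5.8]
width: 0.0431
gripper_force: 35.1
```

>>> carry_out --moves '[[[0,0,-0.02],[0,0,0],20],[[0,0,-0.04],[0,0,0],20],[[0,0,-0.045],[0,0,0],20],[[0,0,-0.02],[0,0,0],20],[[-0.002,-0.025,0],[0,0,0],20],[[-0.002,-0.045,0],[0,0,0],20],[[-0.002,-0.055,0],[0,0,0],20],[[-0.002,-0.055,0],[0,0,0],20],[[-0.002,-0.045,0],[0,0,0],20],[[-0.002,-0.025,0],[0,0,0],20],[[0,-0.0065,0],[0,0,0],20],[[0,0,0],[0,0,0],20]]'

```text
t: 41.2
position: [0.4579, 0.2112, 0.3544]
tcp_rot: [1.0, 0.0, -0.0, 0.0]
contact_force: [0.3, -0.0, -2.0]
width: 0.043
gripper_force: 35.9
```

>>> carry_out --moves '[[[0,0,0.02],[0,0,0],20],[[0,0,0.03],[0,0,0],20],[[0,0,0.025],[0,0,0],20],[[0,0,0.015],[0,0,0],20],[[0,0,0.01],[0,0,0],20],[[0,0,0.006],[0,0,0],20],[[0,0,0],[0,0,0],20]]'

```text
t: 42.08
position: [0.4582, 0.2113, 0.2487]
tcp_rot: [1.0, 0.0, 0.0, 0.0]
contact_force: [0.7, 0.5, -1.6]
width: 0.0429
gripper_force: 35.9
```

Seat expected at TCP z of about 0.239.

>>> carry_out --moves '[[[0,0,0.005],[0,0,0],20],[[0,0,0.003],[0,0,0],20],[[0,0,0.002],[0,0,0],20],[[0,0,0],[0,0,0],20]]'

```text
t: 42.58
position: [0.4586, 0.2117, 0.2404]
tcp_rot: [1.0, 0.001, 0.001, -0.0]
contact_force: [-3.8, -1.6, 15.1]
width: 0.043
gripper_force: 36.5
```

>>> carry_out --moves '[[[0,0,-0.001],[0,0,0],20],[[0,0,0],[0,0,0],60],[[0,0,0],[0,0,0],100],[[0,0,0],[0,0,0],100],[[0,0,0],[0,0,0],100],[[0,0,-0.02],[0,0,0],100],[[0,0,-0.05],[0,0,0],100],[[0,0,-0.05],[0,0,0],100],[[0,0,-0.04],[0,0,0],100],[[0,0,-0.01],[0,0,0],100],[[0,0,0],[0,0,0],100],[[0,0,0],[0,0,0],100]]'

```text
t: 44.08
position: [0.4578, 0.2111, 0.4082]
tcp_rot: [1.0, 0.0, -0.001, 0.001]
contact_force: [-0.3, -1.0, -0.4]
width: 0.0852
gripper_force: 0.0
```

>>> carry_out --moves '[[[0,-0.03,0],[0,0,0],100],[[0,-0.05,0],[0,0,0],100],[[0,-0.05,0],[0,0,0],100],[[0,-0.03,0],[0,0,0],100],[[0,0,0],[0,0,0],100],[[0,0,0],[0,0,0],100]]'

```text
t: 44.82
position: [0.4579, 0.3711, 0.4083]
tcp_rot: [1.0, 0.0, -0.001, 0.001]
contact_force: [-0.4, -0.4, -0.4]
width: 0.0856
gripper_force: 0.0
```

Run:
```python
from h import *
s2=snap('scene','s11'); s3=snap('top','t11')
for s in(s2,s3):
  W=cloud(s).reshape(-1,3)
  for n,c0,z in(('b1',(.527,-.187),.215),('b2',(.512,-.298),.198),('j1',(.479,.103),.096),('j2',(.4585,.2115),.115),('mug',(.661,-.035),.091)):
        p=W[(np.hypot(W[:,0]-c0[0],W[:,1]-c0[1])<.045)&(abs(W[:,2]-z)<.006)]
        if len(p)>5: print(n,cv2.minEnclosingCircle((p[:,:2]*1000).astype(np.float32)),np.median(p[:,2]).round(4))
        else: print(n,len(p))
cv2.imwrite('pics/s11c.png',cv2.resize(s2['frame'][60:360,180:480,::-1],None,fx=2,fy=2))
```

```text
b1 ((529.5021362304688, -187.2919158935547), 17.190858840942383) 0.2147
b2 ((514.0742797851562, -298.892822265625), 13.510287284851074) 0.1979
j1 ((477.3376159667969, 102.11585235595703), 31.079126358032227) 0.0959
j2 ((460.2305603027344, 210.3146514892578), 23.502153396606445) 0.1155
mug ((662.012451171875, -34.182456970214844), 41.946739196777344) 0.0893
b1 ((527.2879028320312, -187.15391540527344), 16.250459671020508) 0.215
b2 ((513.1982421875, -298.6072692871094), 13.984683990478516) 0.1977
j1 ((476.3989562988281, 101.67198944091797), 30.33188247680664) 0.096
j2 ((457.48583984375, 210.9302215576172), 22.081697463989258) 0.1155
mug ((660.7640380859375, -35.433502197265625), 40.89298629760742) 0.0898
```

View pics/s11c.png

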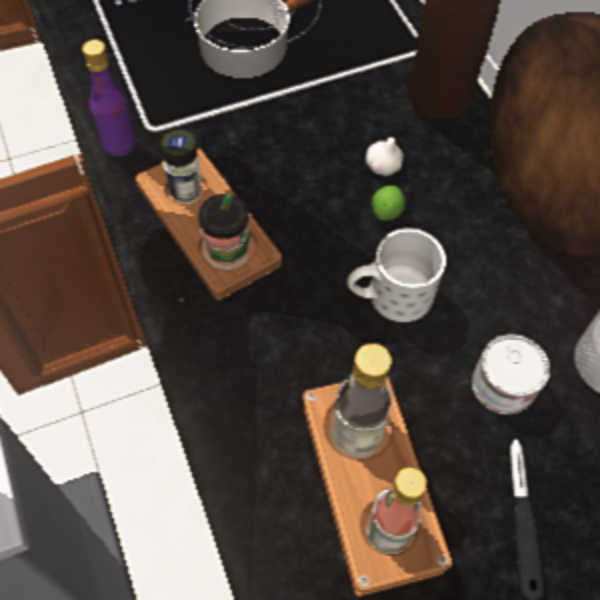

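All four stand upright, seated in the right wells: bottles at [362,405] and [398,510], jars at [225,230] and [183,165]. The mug hasn't moved and the gripper is clear, so I hand in.

```bash
python3 -c "
from plant import bot
print(bot.job_done())"
```

```text
the job is handed in; nothing more can be done
None
```

The job is handed in at about 45 s: both bottles stand in the two-deck stand and both jars in the low tray, all upright and fully down in their wells by the last camera check. The mug was not moved, and the hand-in call returned no verdict.

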